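# Cock the spring clamp, load a bottle and trip the clamp shut

### The job

Clamp the green-capped bottle in the spring clamp. First swing the sprung arm back by its black post until its catch holds it by itself, then stand the bottle upright in the V-shaped cradle and let go of it, and only then press the red key so that the arm swings shut and holds the bottle in the V. Do not move or tip the red-capped and dark bottles.

Things in the scene. Friction and masses are not known exactly. Their poses are not given: they have to be found in the camera images.
- clamp_base: fixed grey base of the spring clamp: plate 190 (x) x 235 (y) x 12 mm thick on the worktop. Origin on the worktop, in line with the pivot; the plate spans x -85 to +105, y -79 to +156 mm in this frame; z up. The white-faced V cradle, 44 mm tall above the plate, is on the -y side, open to +y; the red key is on the +y side. The clamp may stand turned.
- pivot (a point): point on the arm's vertical pivot axis, 60 mm above the worktop, 75 mm along clamp_base +x from its origin; axes as clamp_base. The hub's small spring and screw end 73 mm above the worktop. The arm is an aluminium bar 185 x 18 x 14 mm, 44 to 58 mm above the worktop, with a rubber pad facing the cradle; shut and empty, it blocks the cradle.
- black_post (a point): middle of the upright black post, 14 mm diameter, near the tip of the sprung arm, 84 mm above the worktop; free from 61 to 109 mm above the worktop, 165 mm from the pivot axis. Pinch it from above or push it sideways: about 4 N to start, 9 N near the catch, up to 14 N while moving over the sear.
- clamp_arm (a joint): arm angle, rad: 0 = shut and empty, pointing along clamp_base -x from the pivot; grows as the post swings to clamp_base +y: post at pivot + 165 mm * (-cos q, sin q). The sear, a sprung ramp under the arm, snaps up behind the arm's pin at about 0.90; stop at 1.02. Swing to 0.97, let go: it falls back to about 0.90 and stays. Shut on the bottle: about 0.15. Released, it shuts in about 1 s.
- key_top (a point): centre of the top of the red release key, a disc of 34 mm diameter, 50 mm above the worktop when up, outside the sweep of the arm; it slides straight down. The key and the sear are one part, so the key also dips while the arm is being cocked.
- release_key (a joint): travel of the red key, m: 0 = up, 0.011 = fully down. It takes about 2 N to start and 4 N to go fully down; a cocked arm is released at about 3 to 7 mm. It springs back up when let go.
- cradle (a point): where the middle of the green-capped bottle is when it stands fully home in the V: 10 mm along -x and 28 mm along -y from the clamp_base origin, 58 mm above the worktop, the bottle's foot then standing on the plate at 12 mm. Axes as clamp_base: the V's faces lie on the -y side, the opening is to +y. A bottle stood up to about 10 mm out of the V towards +y is pushed home by the arm.
- bottle_green_mid (a point): middle (half height, on the axis) of the loose reagent bottle with the green screw cap: 46 mm diameter, 92 mm tall, cap 30 mm diameter on the top 18 mm, about 70 g; z along its axis. Stands on the worktop at the start.
- bottle_red_mid (a point): middle of the reagent bottle with the red cap (44 mm diameter, 98 mm tall), loose; leave it alone.
- bottle_dark_mid (a point): middle of the dark brown bottle with the dark cap (42 mm diameter, 104 mm tall), loose; leave it alone.
Not all that is in view belongs to the job. Leave any purple look-alike of the part that bears bottle_green_mid alone.

How it is judged:
By the outcome, as a careful person would: the job done as asked, in the order asked, and still so for the second after the job is handed in, with the robot touching nothing.
It also fails if it takes over 64 s, if anything falls off the work surface, if the arm or the gripper's body presses on something with over 40 N, if the wrist force passes 120 N, or if a joint passes its speed limit or range.

### The arm

A 6-joint arm with a two-finger parallel gripper is mounted at the origin on a cart in front of the work surface, level with it; the furniture and walls round the work are solid. World frame = base frame: x ahead of the robot, y to its left, z up, the work surface at z = 0. Lengths are in m, angles in rad, forces in N, time in s.
With the tool pointing down it reaches from about 0.225 to 0.875 m from the base axis. Payload 3.4 kg.
Tool frame: the origin (TCP) lies at the very end of the fingers, on their centre line; the grasp point (between the pads) lies 19 mm behind it; z points along the fingers, x is the direction in which the jaws open and shut, and the axes are right-handed (so a half turn about z gives the same grasp; the last joint's range is limited). The gripper opens to 85 mm and grips with 20 to 120 N. Pads are 22 mm wide; open, the fingers measure 114 mm over their backs; the gripper's body (76 mm by 85 mm) begins 54 mm behind the grasp point. The pads swing forward as they close: fully open they stand 13 mm farther back than shut.
Start: joints at [1.216, 0.276, 1.505, -0, 1.361, -0.121], TCP at [0.133, 0.559, 0.193] pointing down, gripper open.
Joint ranges: [-2.89, 2.89], [-0.75, 2.08], [0.22, 2.7], [-1.18, 4.32], [0.11, 2.71], [-2.7, 2.7]. Speed limits (rad/s): [2.57, 2.57, 3.14, 3.14, 3.14, 3.14].

### API

Orientations are given as a unit quaternion [w, x, y, z].
In Python, from rig import manip gives the robot as it stands.
- The arm moves only by the tool carry_out, never from a script. Its argument "series" is a list of rows, each a list of 2 entries, a list of its own where there are three numbers: the shift along the tool's x, y, z in mm, then the turn about the tool's z in degrees. A call has 1 to 10 rows; each row shifts and turns the pose as measured when the row begins, along the tool's axes as they then stand; what a row does not reach is not made up. A row lasts 1/12 s, in which the tool goes at most 41.7 mm and 7.16 degrees, less where a joint would pass 70% of its speed; a pose out of reach is approached as far as the arm can. A call is refused whole if a number of a shift passes 41.7 or a number of a turn 7.16, either way. A call with a gripper value outside its range is refused whole. "fingers" is the finger opening in mm, from 0 to 85.4, set as the call begins (left out, the last holds). The fingers move at their own pace and stop on an object; "squeeze" is the grip in N (left out, the last holds). Time passes only in rows, so rows that do not move let the fingers close. It gives the time, the measured TCP pose, the force and the opening at its end, in the units of the state.
- manip.get_state(): the state, without advancing time (a new reading comes with each control period).
- manip.get_image(name): name is "scene" or "top"; returns a dict with "frame" (384x512x3 uint8, blue, green, red), "K" (3x3 intrinsics, pixels), "rvec" (rotation vector, rad) and "tvec" (3), from world to camera coordinates, as OpenCV has them. Camera axes: x right, y down, z forward; pixel columns grow to the right and rows downward; lengths in m; the calibration is good to about 2 mm. A picture is of the moment at which its call begins. There is no depth.
- manip.sign_off(): hands the job in, once; it reports no verdict.
The state is a dict: "clock": time; "qpos": joint angles; "qd": joint speeds; "effort": joint torques, N m; "position": TCP position; "ee_rot": TCP orientation; "contact_force": force on the tool from outside, world axes, zero at the start; "moment": the same for the moment, N m; "width": finger opening in m.
Only numpy, scipy, OpenCV 4.12 (cv2) and the standard library are available. Lean on these libraries where they do the work, as an engineer would, in place of code of your own. Each camera call takes 0.05 s, during which the arm holds its last target. There are 200 camera calls.

## Working session

There is one attempt and no reset: what is moved stays moved. The work goes in short steps, Python scripts to look and compute and a tool call to move; the robot and the scene stay as the last step left them, time stands still between calls to the robot, and variables do not carry over. Pictures are saved under pics/ and viewed, about 8 in all and at most 12, crops included, and the job is handed in when it is done.

Besides the shell and the picture viewer there is one more tool, called after "Call:" by a JSON object that holds its "op" and its "data", one argument or row to a line. carry_out: Moves the arm, as the interface text tells. Its arguments: {"type":"object","properties":{"series":{"type":"array","items":{"type":"array"}},"fingers":{"type":"number"},"squeeze":{"type":"number"}},"required":["series"]}

```bash
mkdir -p pics; ls
cat > h.py <<'E'
import numpy as np,cv2,json,os
from rig import manip
def snap(n):
    d=manip.get_image(n); cv2.imwrite(f'pics/{n}_raw.png',d['frame'])
    np.savez(f'pics/{n}.npz',K=d['K'],r=d['rvec'],t=d['tvec']); return d
def cal(n):
    c=np.load(f'pics/{n}.npz'); return c['K'],c['r'].reshape(3),c['t'].reshape(3)
def back(n,u,v,z):
    K,r,t=cal(n); R=cv2.Rodrigues(r)[0]; d=R.T@np.linalg.inv(K)@[u,v,1]; o=-R.T@t
    return (o+d*(z-o[2])/d[2]).round(4)
def proj(n,p):
    K,r,t=cal(n); return cv2.projectPoints(np.array(p,float).reshape(-1,1,3),r,t,K,None)[0].reshape(-1,2).round(1)
def crop(n,x0,y0,x1,y1,s,name):
    im=cv2.imread(f'pics/{n}_raw.png')[y0:y1,x0:x1]; cv2.imwrite('pics/'+name,cv2.resize(im,None,fx=s,fy=s,interpolation=cv2.INTER_CUBIC))
E
python3 - <<'E'
from h import *
a=snap('scene')['frame'];b=snap('top')['frame']
cv2.imwrite('pics/p1.png',cv2.resize(np.hstack([a,b]),(800,300)))
for n in('scene','top'):
    K,r,t=cal(n);print(n,K[0,0],-cv2.Rodrigues(r)[0].T@t)
print(manip.get_state())
E
```

```text
pics
scene 376.34626792244023 [-0.10691721 -0.44779487  0.74449908]
top 410.4276692343381 [0.38940545 0.0944198  1.05205749]
{'clock': 0.1, 'qpos': array([ 1.21603846e+00,  2.76551745e-01,  1.50596771e+00,  9.15118548e-06,
        1.36072142e+00, -1.21000513e-01]), 'qd': array([-0.00141978, -0.00141444, -0.00392413, -0.00140332, -0.00057508,
       -0.00040726]), 'effort': array([ 9.77571763e-04, -4.17699623e+01, -2.46405369e+01, -2.54118377e-04,
        5.78849518e-03, -4.61842532e-06]), 'position': array([0.13301042, 0.55887176, 0.19253034]), 'ee_rot': array([ 4.25187591e-04,  7.84740513e-01,  6.19823885e-01, -7.05970350e-04]), 'contact_force': array([ 0.66993708,  0.30826677, -0.07560155]), 'moment': array([ 0.05272048, -0.01808382, -0.00017993]), 'width': 0.0853072712847928}
```

View pics/p1.png

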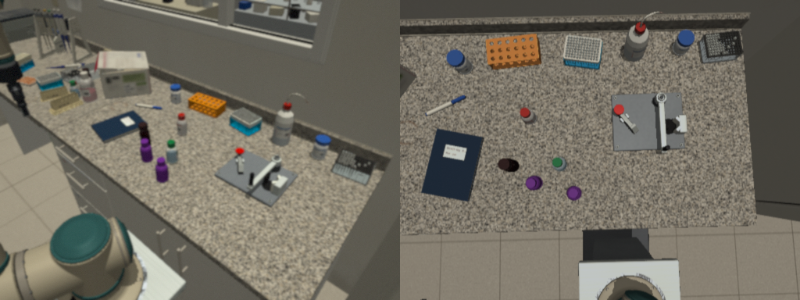

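Run:
```python
from h import *
crop('top',120,105,380,265,3,'p2.png')
```

```text
(no output)
```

View pics/p2.png

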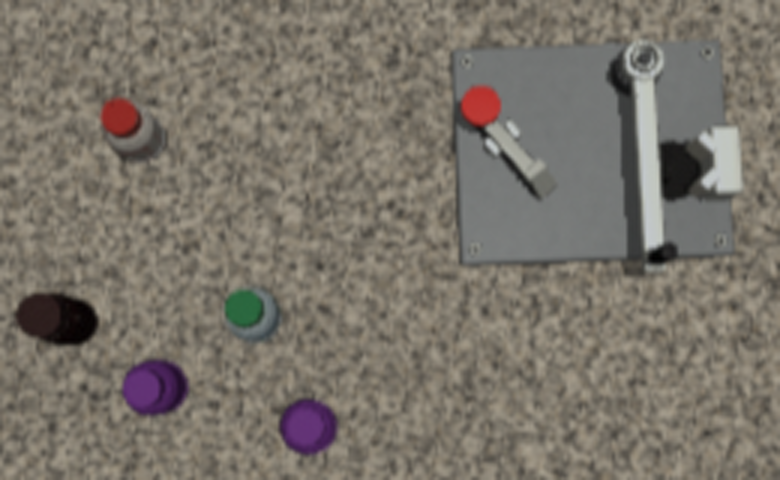

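Run:
```python
from h import *
crop('scene',160,130,420,290,3,'p3.png')
```

```text
(no output)
```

View pics/p3.png

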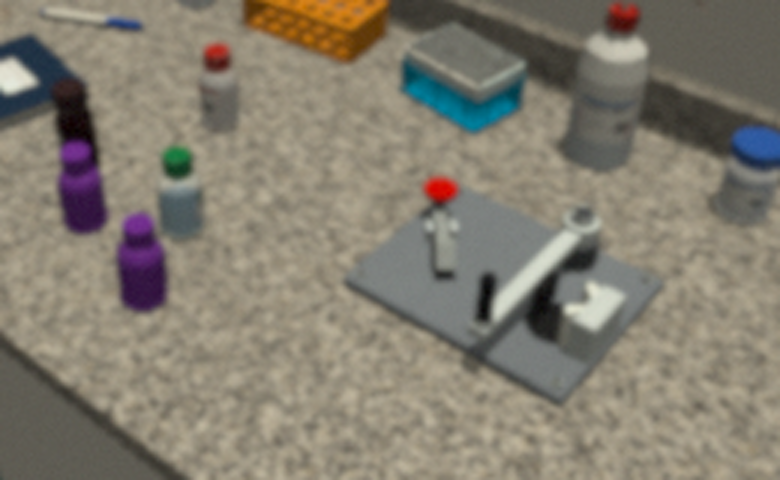

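The green-capped bottle is unique: cap at top-view pixel (201,208). The two purple ones, at (172,234) and (222,247), are look-alikes, and red (160,144) and dark (134,210) stay put. The clamp's pivot is at (334,125), the post at (340,189) and the key at (280,140), so its frame is nearly world-aligned.

```bash
cat >> h.py <<'E'
P2=lambda u,v,z:back('top',120+u/3,105+v/3,z)
P3=lambda u,v,z:back('scene',160+u/3,130+v/3,z)
E
python3 - <<'E'
from h import *
# plate corners, local order
loc=np.array([[105,156],[105,-79],[-85,-79],[-85,156]])/1e3
pix=[(454,51),(719,42),(733,252),(461,263)]
W=np.array([P2(u,v,.012)[:2] for u,v in pix]);print(W)
lc=loc-loc.mean(0);wc=W-W.mean(0)
th=np.arctan2((lc[:,0]*wc[:,1]-lc[:,1]*wc[:,0]).sum(),(lc*wc).sum())
R=np.array([[np.cos(th),-np.sin(th)],[np.sin(th),np.cos(th)]]);o=W.mean(0)-R@loc.mean(0)
print('yaw',np.degrees(th),'o',o,'resid',W-(loc@R.T+o))
piv=o+R@[.075,0];print('piv',piv,'seen',P2(644,57,.073))
print('cradle',o+R@[-.010,-.028])
print('key top',P2(481,105,.05),P3(441,189,.05),'post top',P2(672,252,.109),'scene',P3(489,277,.109), 'pred q=0',piv+R@[-.165,0])
for q in(.9,.97,1.0):print(q,piv+.165*R@[-np.cos(q),np.sin(q)])
print('green',P2(243,308,.092),P3(178,153,.092),P2(254,314,.0))
print('red',P2(120,117,.098),'dark',P2(40,315,.104),'purp',P2(149,389,.092),P2(306,426,.092))
np.savez('clamp.npz',R=R,o=o)
E
```

```text
[[ 0.6887  0.0368]
 [ 0.6912 -0.1939]
 [ 0.5071 -0.1956]
 [ 0.5036  0.0365]]
yaw 0.5732397085196124 o [ 0.58803568 -0.11764812] resid [[-0.00276969 -0.00259457]
 [-0.0026208   0.00169367]
 [ 0.00326969  0.00189457]
 [ 0.0021208  -0.00099367]]
piv [ 0.66303193 -0.11689776] seen [ 0.6624 -0.1149  0.073 ]
cradle [ 0.57831632 -0.14574677]
key top [0.6311 0.0179 0.05  ] [0.629  0.0154 0.05  ] post top [ 0.4974 -0.1213  0.109 ] scene [ 0.4985 -0.1197  0.109 ] pred q=0 [ 0.49804019 -0.11854855]
0.9 [0.55917831 0.01131856]
0.97 [0.56840047 0.01826838]
1.0 [0.57249742 0.02104608]
green [0.4637 0.2122 0.092 ] [0.466  0.2109 0.092 ] [0.4655 0.2142 0.    ]
red [0.6168 0.3069 0.098 ] dark [0.4614 0.3669 0.104 ] purp [0.4027 0.2856 0.092 ] [0.3712 0.1646 0.092 ]
```

Call:
{"op": "carry_out", "data": {
  "series": [
    [[-28,25,0],0],
    [[-28,25,0],0],
    [[-28,25,0],0],
    [[-28,25,0],0],
    [[-28,25,0],0],
    [[-28,25,0],0],
    [[-28,25,0],0],
    [[-28,25,0],0],
    [[-28,25,0],0],
    [[-28,25,0],0]
  ],
  "fingers": 60
}}

```text
clock: 0.93
position: [0.3133, 0.2211, 0.1869]
ee_rot: [-0.0, 0.78, 0.626, -0.003]
contact_force: [0.6, 0.2, -0.6]
width: 0.0599
```

Call:
{"op": "carry_out", "data": {
  "series": [
    [[-28,25,0],0],
    [[-28,25,0],0],
    [[-28,25,0],0],
    [[-28,25,0],0],
    [[-28,25,0],0],
    [[-28,25,0],0],
    [[-28,25,0],0],
    [[-28,25,0],-7],
    [[-28,25,0],-7],
    [[0,0,0],0]
  ]
}}

```text
clock: 1.77
position: [0.4869, -0.0935, 0.185]
ee_rot: [0.001, 0.697, 0.717, -0.003]
contact_force: [0.6, -0.1, 0.1]
width: 0.06
```

Call:
{"op": "carry_out", "data": {
  "series": [
    [[-26,10,5],0],
    [[0,0,0],0],
    [[0,0,35],0],
    [[0,0,35],0],
    [[0,0,20],0],
    [[0,0,15],0],
    [[0,0,0],0]
  ]
}}

```text
clock: 2.35
position: [0.4992, -0.124, 0.07]
ee_rot: [0.001, 0.701, 0.713, -0.003]
contact_force: [-0.4, 0.1, 0.0]
width: 0.06
```

Run:
```python
from h import *
snap('scene');print(manip.get_state()['position'])
crop('scene',250,170,390,270,5,'p4.png')
```

```text
[ 0.50005275 -0.12424759  0.07127954]
```

View pics/p4.png

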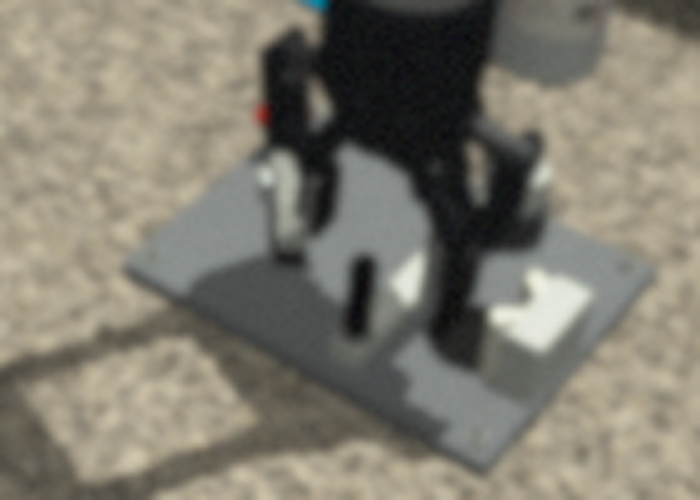

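Run:
```python
from h import *
q=proj('scene',[[.5,-.094,.077],[.5,-.154,.077],[.498,-.1195,.109],[.498,-.1195,.061],[.5,-.124,.071]])
print((q-[250,170])*5)
```

```text
[[317.5 283.5]
 [419.5 339.5]
 [364.  262. ]
 [355.  331.5]
 [366.5 319.5]]
```

Run:
```python
from h import *
for u,v in [(318,222),(450,320),(460,300)]:
  for z in(.08,.1,.12): print(u,v,z,back('scene',250+u/5,170+v/5,z))
crop('scene',270,150,370,250,6,'p5.png')
```

```text
318 222 0.08 [ 0.5355 -0.0694  0.08  ]
318 222 0.1 [ 0.5161 -0.0808  0.1   ]
318 222 0.12 [ 0.4968 -0.0922  0.12  ]
450 320 0.08 [ 0.5183 -0.1594  0.08  ]
450 320 0.1 [ 0.4995 -0.1681  0.1   ]
450 320 0.12 [ 0.4807 -0.1768  0.12  ]
460 300 0.08 [ 0.5336 -0.1557  0.08  ]
460 300 0.1 [ 0.5143 -0.1645  0.1   ]
460 300 0.12 [ 0.495  -0.1733  0.12  ]
```

View pics/p5.png

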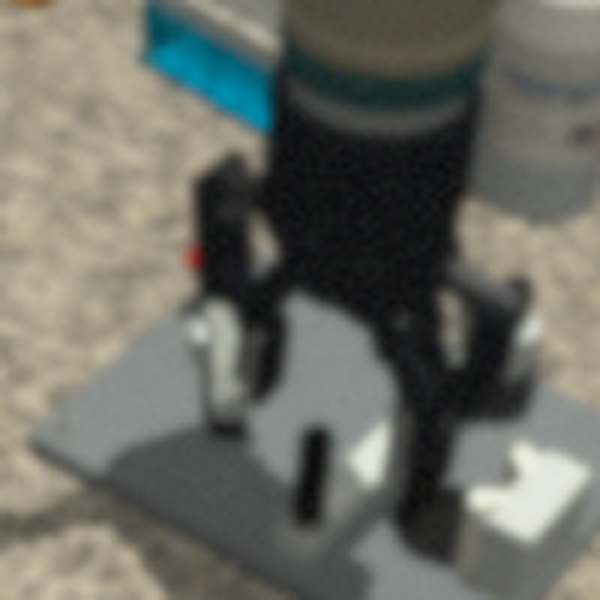

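Call:
{"op": "carry_out", "data": {
  "series": [
    [[4,-1,0],0],
    [[0,0,0],0],
    [[0,0,0],0],
    [[0,0,0],0],
    [[0,0,0],0],
    [[0,0,0],0]
  ],
  "fingers": 0,
  "squeeze": 40
}}

```text
clock: 2.9
position: [0.5025, -0.1201, 0.0767]
ee_rot: [0.006, 0.701, 0.713, -0.0]
contact_force: [0.2, -0.8, -0.4]
width: -0.0001
```

Run:
```python
from h import *
snap('scene');snap('top');s=manip.get_state();print(s['position'],s['contact_force'])
print(proj('top',[s['position'],[.498,-.1195,.109]]),(proj('scene',[s['position'],[.498,-.1195,.109]])-[270,150])*6)
crop('scene',270,150,370,250,6,'a.png');crop('top',290,110,390,210,6,'b.png')
a=cv2.imread('pics/a.png');b=cv2.imread('pics/b.png');cv2.imwrite('pics/p6.png',cv2.resize(np.hstack([a,b]),(800,400)))
```

```text
[ 0.50244017 -0.12010927  0.07650971] [-0.79699193  0.58101928 -0.1442385 ]
[[340.4 188.5]
 [343.2 188.7]] [[316.8 486.6]
 [316.8 434.4]]
```

View pics/p6.png

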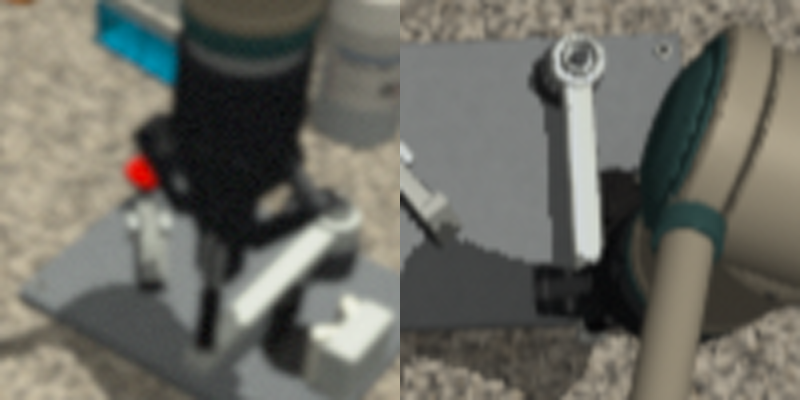

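Run:
```python
from h import *
f=lambda n,p:(proj(n,p)-([290,110] if n=='top' else [270,150]))*4+([400,0] if n=='top' else 0)
for z in(.077,.1,.14,.18,.25):
  for x in (.5025,.53): print(z,x,f('top',[[x,-.12,z],[x,-.07,z]]).tolist(),f('scene',[[x,-.12,z],[x,-.07,z]]).tolist())
im=cv2.imread('pics/scene_raw.png')[170:230,295:355];im=cv2.convertScaleAbs(im,alpha=2.2,beta=10)
im2=cv2.imread('pics/top_raw.png')[160:220,315:375];im2=cv2.convertScaleAbs(im2,alpha=2.2,beta=10)
cv2.imwrite('pics/p7.png',cv2.resize(np.hstack([im,im2]),(800,400),interpolation=cv2.INTER_CUBIC))
```

```text
0.077 0.5025 [[601.5999999999999, 314.0], [518.0, 316.0]] [[211.20000000000005, 323.6], [145.20000000000005, 287.6]]
0.077 0.53 [[599.2, 268.4], [516.0, 270.4]] [[235.20000000000005, 300.4], [170.0, 265.6]]
0.1 0.5025 [[610.0, 309.20000000000005], [524.4000000000001, 311.20000000000005]] [[214.79999999999995, 296.79999999999995], [148.0, 261.20000000000005]]
0.1 0.53 [[607.5999999999999, 262.79999999999995], [522.4000000000001, 264.79999999999995]] [[239.20000000000005, 273.6], [172.79999999999995, 239.20000000000005]]
0.14 0.5025 [[625.5999999999999, 300.4], [536.4000000000001, 302.4]] [[221.20000000000005, 248.39999999999998], [152.4000000000001, 212.79999999999995]]
0.14 0.53 [[622.8, 252.0], [534.4000000000001, 254.0]] [[246.4000000000001, 225.20000000000005], [178.0, 191.20000000000005]]
0.18 0.5025 [[642.4000000000001, 290.79999999999995], [549.5999999999999, 293.20000000000005]] [[228.0, 196.79999999999995], [157.20000000000005, 162.0]]
0.18 0.53 [[639.5999999999999, 240.0], [547.2, 242.39999999999998]] [[254.0, 174.39999999999998], [183.5999999999999, 140.79999999999995]]
0.25 0.5025 [[676.4000000000001, 271.6], [575.2, 274.0]] [[241.20000000000005, 99.60000000000002], [166.4000000000001, 66.0]]
0.25 0.53 [[673.2, 216.79999999999995], [572.4000000000001, 219.20000000000005]] [[268.0, 77.60000000000002], [193.5999999999999, 45.60000000000002]]
```

View pics/p7.png

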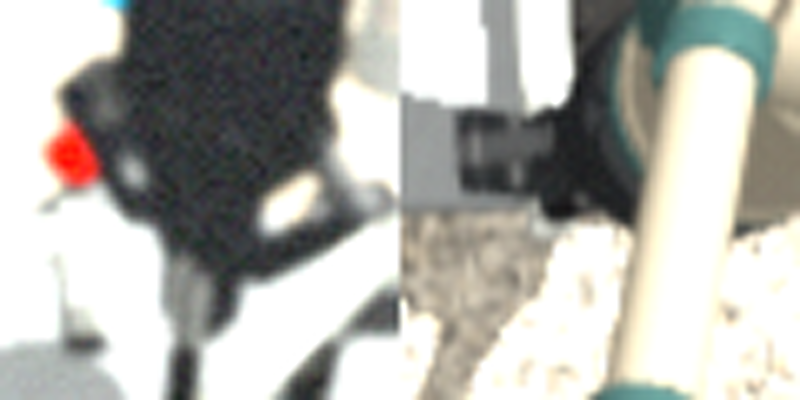

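Vision shows the closed fingertips sitting on top of the post, at about z=0.108, while the state reports 0.077. So the tips are about 30 mm higher than reported. I'll trust vision, open, descend further while watching the force, and re-grip.

Call:
{"op": "carry_out", "data": {
  "series": [
    [[0,-4,-10],0],
    [[0,0,0],0],
    [[0,0,0],0],
    [[0,0,0],0],
    [[0,0,10],0],
    [[0,0,15],0],
    [[0,0,10],0],
    [[0,0,0],0]
  ],
  "fingers": 50
}}

```text
clock: 3.67
position: [0.4989, -0.121, 0.0512]
ee_rot: [0.008, 0.701, 0.713, 0.0]
contact_force: [0.1, -0.1, 0.1]
width: 0.0499
```

Call:
{"op": "carry_out", "data": {
  "series": [
    [[0,0,10],0],
    [[0,0,0],0]
  ]
}}

```text
clock: 3.83
position: [0.4982, -0.1208, 0.0396]
ee_rot: [0.006, 0.701, 0.713, -0.0]
contact_force: [-0.2, 0.2, -0.5]
width: 0.0499
```

Call:
{"op": "carry_out", "data": {
  "series": [
    [[0,0,0],0],
    [[0,0,0],0],
    [[0,0,0],0],
    [[0,0,0],0],
    [[0,0,0],0]
  ],
  "fingers": 0
}}

```text
clock: 4.25
position: [0.4983, -0.1188, 0.04]
ee_rot: [0.005, 0.702, 0.712, 0.001]
contact_force: [0.8, -0.9, -5.8]
width: 0.0125
```

Run:
```python
from h import *
snap('scene');s=manip.get_state();print(s)
im=cv2.imread('pics/scene_raw.png')[170:230,295:355];im=cv2.convertScaleAbs(im,alpha=2.2,beta=10)
cv2.imwrite('pics/p8.png',cv2.resize(im,(480,480),interpolation=cv2.INTER_CUBIC))
```

```text
{'clock': 4.3, 'qpos': array([-0.36867416,  0.31512639,  1.87314383, -0.00226983,  0.94312951,
       -1.95272105]), 'qd': array([-0.00160446,  0.00150423, -0.00240072,  0.00398609,  0.00080657,
       -0.0005254 ]), 'effort': array([-3.19936154e-01, -4.05833602e+01, -2.00650638e+01, -3.23675741e-01,
        5.29728597e-02, -2.35965557e-02]), 'position': array([ 0.49827449, -0.11889626,  0.03995929]), 'ee_rot': array([0.00504145, 0.70192589, 0.71223116, 0.00118641]), 'contact_force': array([ 0.50661675,  1.20027607, -3.17735195]), 'moment': array([ 0.19610547, -0.09268983,  0.00487452]), 'width': 0.012782515108551686}
```

View pics/p8.png

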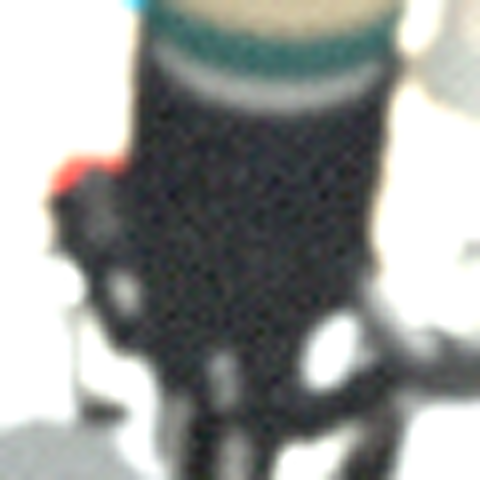

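Width 12.8 mm means the post is gripped. Next I swing the arm along the arc.

Call:
{"op": "carry_out", "data": {
  "series": [
    [[13,0.5,0],4.5],
    [[13,0.5,0],4.5],
    [[13,0.5,0],4.5],
    [[13,0.5,0],4.5],
    [[13,0.5,0],4.5],
    [[13,0.5,0],4.5]
  ],
  "squeeze": 60
}}

```text
clock: 4.8
position: [0.5115, -0.052, 0.0399]
ee_rot: [0.01, 0.852, 0.524, -0.006]
contact_force: [-2.7, -3.5, -0.7]
width: 0.0127
```

Call:
{"op": "carry_out", "data": {
  "series": [
    [[13,-0.5,0],3.5],
    [[13,-0.5,0],3.5],
    [[13,0,0],4],
    [[13,0,0],4],
    [[13,0,0],4]
  ]
}}

```text
clock: 5.22
position: [0.5425, -0.0049, 0.0399]
ee_rot: [0.017, 0.927, 0.374, -0.012]
contact_force: [-7.1, -10.1, 4.0]
width: 0.0124
```

Call:
{"op": "carry_out", "data": {
  "series": [
    [[13,-0.5,0],3.5],
    [[13,-0.5,0],3.5],
    [[13,0,0],4]
  ]
}}

```text
clock: 5.47
position: [0.5672, 0.0163, 0.0399]
ee_rot: [0.022, 0.959, 0.281, -0.016]
contact_force: [-5.7, -4.8, 2.3]
width: 0.0123
```

Call:
{"op": "carry_out", "data": {
  "series": [
    [[6,0,0],1],
    [[3,0,0],0],
    [[0,0,0],0]
  ]
}}

```text
clock: 5.72
position: [0.5721, 0.0195, 0.04]
ee_rot: [0.023, 0.961, 0.273, -0.019]
contact_force: [-4.5, -4.5, -0.6]
width: 0.0125
```

Call:
{"op": "carry_out", "data": {
  "series": [
    [[-5,0,0],0],
    [[-5,0,0],0],
    [[-5,0,0],0],
    [[0,0,0],0]
  ]
}}

```text
clock: 6.05
position: [0.5559, 0.0087, 0.0406]
ee_rot: [0.024, 0.961, 0.273, -0.021]
contact_force: [1.2, 3.1, -4.5]
width: 0.0123
```

The force reversed on easing back, so the catch holds. I'll release and go up.

Call:
{"op": "carry_out", "data": {
  "series": [
    [[3,0,0],0],
    [[0,0,0],0],
    [[0,0,0],0],
    [[0,0,0],0],
    [[0,0,-30],0],
    [[0,0,-35],0],
    [[0,0,-35],0],
    [[0,0,-20],0]
  ],
  "fingers": 40
}}

```text
clock: 6.72
position: [0.5587, 0.0172, 0.1605]
ee_rot: [0.023, 0.961, 0.274, -0.028]
contact_force: [0.1, 0.2, -0.9]
width: 0.0403
```

```bash
cat >> h.py <<'E'
from scipy.spatial.transform import Rotation as Ro
def plan(target,yaw=None):
    s=manip.get_state();w,x,y,z=s['ee_rot'];R=Ro.from_quat([x,y,z,w]).as_matrix()
    print('pos',s['position'].round(4),'F',s['contact_force'].round(1),'w',round(s['width'],4),'toolz',R[:,2].round(3))
    cur=np.degrees(np.arctan2(R[1,0],R[0,0]));print('yaw',cur.round(1),'turn',None if yaw is None else cur-yaw)
    print('shift mm in present tool axes',(R.T@(np.array(target)-s['position'])*1e3).round(1))
    if yaw is not None:
        R2=R@Ro.from_euler('z',cur-yaw,degrees=True).as_matrix();print('after turn',(R2.T@(np.array(target)-s['position'])*1e3).round(1))
E
python3 -c "
from h import *
plan([.465,.2115,.16],-17)"
```

```text
pos [0.5587 0.0172 0.1605] F [ 0.1  0.2 -0.9] w 0.0403 toolz [-0.041 -0.06  -0.997]
yaw 31.7 turn 48.740843380913205
shift mm in present tool axes [  22.5 -214.4   -7.4]
after turn [-146.3 -158.3   -7.4]
```

Call:
{"op": "carry_out", "data": {
  "series": [
    [[0,0,0],7],
    [[0,0,0],7],
    [[0,0,0],7],
    [[0,0,0],7],
    [[0,0,0],7],
    [[0,0,0],7],
    [[0,0,0],7],
    [[0,0,0],0]
  ],
  "fingers": 75
}}

```text
clock: 7.38
position: [0.565, 0.0178, 0.1718]
ee_rot: [0.033, 0.986, -0.161, -0.006]
contact_force: [-0.0, 0.3, 0.3]
width: 0.0749
```

Call:
{"op": "carry_out", "data": {
  "series": [
    [[-24,-26,-1],0],
    [[-24,-26,-1],0],
    [[-24,-26,-1],0],
    [[-24,-26,-1],0],
    [[-24,-26,-1],0],
    [[-24,-26,-1],0],
    [[0,0,0],0]
  ]
}}

```text
clock: 7.97
position: [0.4762, 0.2161, 0.1671]
ee_rot: [0.034, 0.988, -0.153, -0.005]
contact_force: [0.8, 0.2, -0.2]
width: 0.075
```

```bash
python3 -c "
from h import *
plan([.465,.2115,.10],-17)
snap('top');crop('top',250,100,380,200,6,'p9.png')"
```

```text
pos [0.4762 0.2161 0.1671] F [ 0.8  0.2 -0.2] w 0.075 toolz [-0.02  -0.065 -0.998]
yaw -17.6 turn -0.588867445352399
shift mm in present tool axes [-9.4  3.2 67.5]
after turn [-9.4  3.1 67.5]
```

View pics/p9.png

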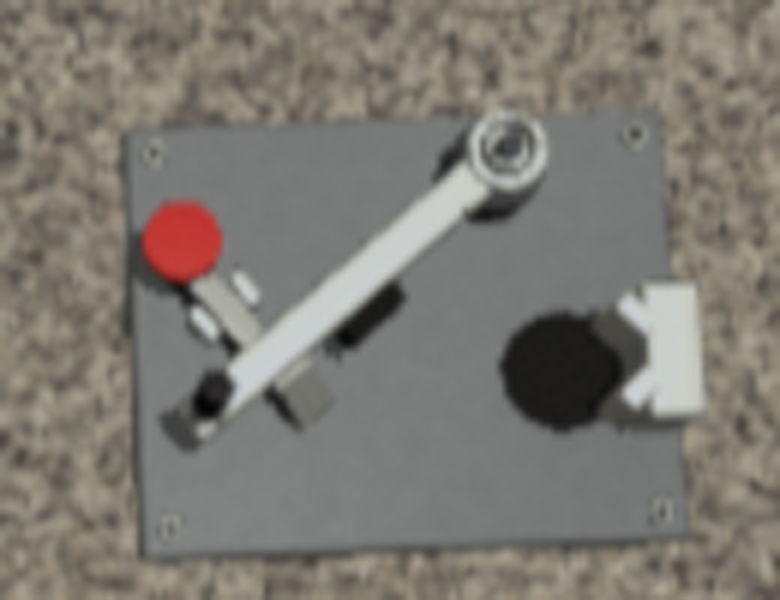

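The top view shows the arm cocked and holding by itself (post at (212,393)) and the cradle free. A dark foot-mark disc is on the plate at (562,370). Now I descend on the bottle.

Call:
{"op": "carry_out", "data": {
  "series": [
    [[-9,3,0],0],
    [[0,0,30],0],
    [[0,0,20],0],
    [[0,0,0],0]
  ]
}}

```text
clock: 8.35
position: [0.4684, 0.2087, 0.1187]
ee_rot: [0.035, 0.988, -0.149, -0.001]
contact_force: [-0.5, -0.0, -0.4]
width: 0.0752
```

```bash
python3 -c "
from h import *
print('disc',back('top',250+562/6,100+370/6,.012),'Vtips',back('top',250+625/6,100+300/6,.056),back('top',250+632/6,100+400/6,.056))
plan([.465,.2115,.012],-17)
snap('scene')
print(proj('scene',[[.465,.2115,.092],[.465,.2115,0]]))
im=cv2.imread('pics/scene_raw.png')[120:240,160:280];im=cv2.convertScaleAbs(im,alpha=1.8,beta=10)
cv2.imwrite('pics/p10.png',cv2.resize(im,(600,600),interpolation=cv2.INTER_CUBIC))"
```

```text
disc [ 0.5793 -0.1463  0.012 ] Vtips [ 0.5999 -0.1636  0.056 ] [ 0.5581 -0.1643  0.056 ]
pos [0.4684 0.2087 0.1187] F [-0.5 -0.  -0.4] w 0.0752 toolz [-0.012 -0.069 -0.998]
yaw -17.1 turn -0.14959580069474754
shift mm in present tool axes [ -5.   -9.1 106.2]
after turn [ -4.9  -9.1 106.2]
[[218.9 181.1]
 [221.2 205.3]]
```

View pics/p10.png

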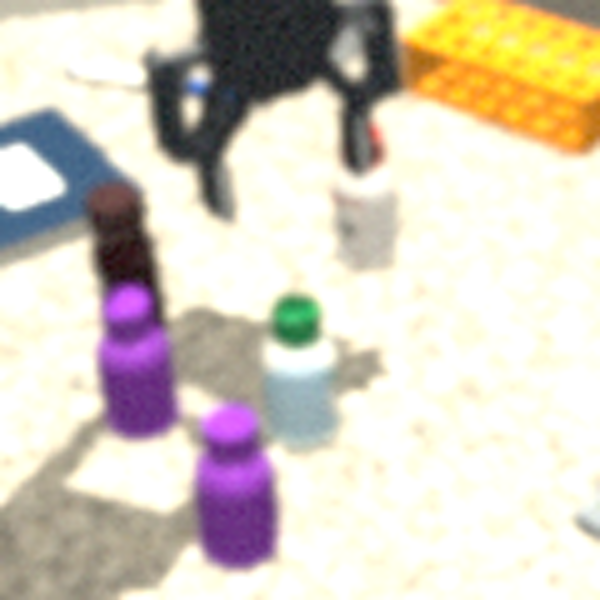

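Call:
{"op": "carry_out", "data": {
  "series": [
    [[-5,-4,0],0],
    [[0,-1,30],0],
    [[0,-1,20],0],
    [[0,0,0],0]
  ]
}}

```text
clock: 8.73
position: [0.4704, 0.2126, 0.0743]
ee_rot: [0.032, 0.988, -0.151, 0.005]
contact_force: [0.4, -1.2, 0.2]
width: 0.075
```

```bash
python3 -c "
from h import *
plan([.465,.2115,.009],-17)"
```

```text
pos [0.4704 0.2126 0.0743] F [ 0.4 -1.2  0.2] w 0.075 toolz [-0.001 -0.065 -0.998]
yaw -17.3 turn -0.32877544874754605
shift mm in present tool axes [-6.1 -1.3 65.3]
after turn [-6.  -1.4 65.3]
```

Call:
{"op": "carry_out", "data": {
  "series": [
    [[-6,-1,0],0],
    [[-1,0,20],0],
    [[0,0,0],0]
  ]
}}

```text
clock: 8.98
position: [0.4662, 0.2154, 0.0582]
ee_rot: [0.031, 0.988, -0.151, 0.007]
contact_force: [-1.0, 0.3, -0.8]
width: 0.075
```

```bash
python3 -c "
from h import *
plan([.465,.2105,.009],-17)"
```

```text
pos [0.4662 0.2154 0.0582] F [-1.   0.3 -0.8] w 0.075 toolz [ 0.005 -0.063 -0.998]
yaw -17.4 turn -0.395446034882184
shift mm in present tool axes [-0.8  2.2 49.4]
after turn [-0.8  2.2 49.4]
```

Call:
{"op": "carry_out", "data": {
  "series": [
    [[-2,1,20],0],
    [[-2,1,20],0],
    [[-1,0,10],0],
    [[0,0,0],0]
  ]
}}

```text
clock: 9.32
position: [0.4666, 0.2149, 0.0151]
ee_rot: [0.027, 0.988, -0.152, 0.013]
contact_force: [-0.3, 0.5, 0.2]
width: 0.0751
```

```bash
python3 -c "
from h import *
plan([.465,.2105,.009],-17)"
```

```text
pos [0.4666 0.2149 0.0151] F [-0.3  0.5  0.2] w 0.0751 toolz [ 0.018 -0.058 -0.998]
yaw -17.4 turn -0.3908059028403983
shift mm in present tool axes [-0.5  4.4  6.3]
after turn [-0.5  4.4  6.3]
```

Call:
{"op": "carry_out", "data": {
  "series": [
    [[0,4,6],0],
    [[0,0,0],0],
    [[0,0,0],0],
    [[0,0,0],0],
    [[0,0,0],0],
    [[0,0,0],0]
  ],
  "fingers": 30,
  "squeeze": 25
}}

```text
clock: 9.82
position: [0.4693, 0.212, 0.0143]
ee_rot: [0.025, 0.988, -0.152, 0.017]
contact_force: [0.3, -0.6, -0.1]
width: 0.0423
```

Call:
{"op": "carry_out", "data": {
  "series": [
    [[0,0,0],0],
    [[0,0,-20],0],
    [[0,0,-30],0],
    [[0,0,-30],0],
    [[0,0,-20],0],
    [[0,0,0],0]
  ]
}}

```text
clock: 10.32
position: [0.4653, 0.2171, 0.1164]
ee_rot: [0.026, 0.988, -0.152, 0.014]
contact_force: [0.7, -0.4, -0.6]
width: 0.0423
```

```bash
python3 -c "
from h import *
plan([.578,-.141,.125],-17)
snap('scene')
im=cv2.imread('pics/scene_raw.png')[120:240,160:280];im=cv2.convertScaleAbs(im,alpha=1.8,beta=10)
cv2.imwrite('pics/p11.png',cv2.resize(im,(600,600),interpolation=cv2.INTER_CUBIC))"
```

```text
pos [0.4653 0.2171 0.1164] F [ 0.7 -0.4 -0.6] w 0.0423 toolz [ 0.02  -0.057 -0.998]
yaw -17.4 turn -0.4082787081974679
shift mm in present tool axes [214.8 307.6  14. ]
after turn [212.6 309.2  14. ]
```

View pics/p11.png

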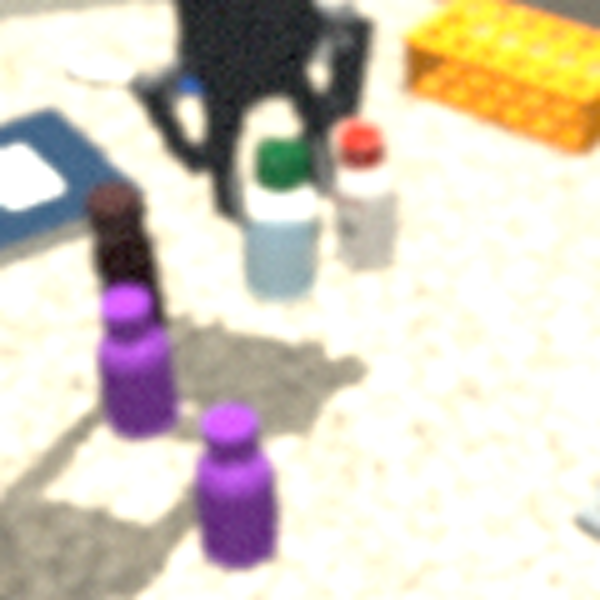

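Bottle gripped and upright. First I move along −y clear of the cocked post, then +x.

Call:
{"op": "carry_out", "data": {
  "series": [
    [[3,10,-10],0],
    [[7,20,-10],0],
    [[9,28,-4],0],
    [[9,28,0],0],
    [[9,28,0],0],
    [[9,28,0],0],
    [[9,28,0],0],
    [[9,28,0],0],
    [[9,28,0],0],
    [[9,28,0],0]
  ]
}}

```text
clock: 11.2
position: [0.4565, -0.0603, 0.1469]
ee_rot: [0.03, 0.989, -0.146, 0.002]
contact_force: [-0.7, -0.4, -1.6]
width: 0.0423
```

```bash
python3 -c "
from h import *
plan([.48,-.139,.14],-17)"
```

```text
pos [ 0.4565 -0.0603  0.1469] F [-0.7 -0.4 -1.6] w 0.0423 toolz [-0.004 -0.06  -0.998]
yaw -16.8 turn 0.2368671834090783
shift mm in present tool axes [45.1 68.  11.5]
after turn [45.4 67.8 11.5]
```

Call:
{"op": "carry_out", "data": {
  "series": [
    [[16,24,0],0],
    [[16,24,0],0],
    [[16,24,0],0],
    [[18,-5,0],0],
    [[18,-5,0],0],
    [[18,-5,0],0],
    [[18,-5,0],0],
    [[10,-4,0],0],
    [[0,0,0],0],
    [[0,0,0],0]
  ]
}}

```text
clock: 12.03
position: [0.5552, -0.1618, 0.1391]
ee_rot: [0.031, 0.988, -0.153, -0.012]
contact_force: [-0.6, -0.3, -0.9]
width: 0.0421
```

```bash
python3 -c "
from h import *
plan([.579,-.139,.09],-17)
snap('scene');snap('top')
s=manip.get_state()['position']
# green cap centroid
for n in('scene','top'):
    im=cv2.imread(f'pics/{n}_raw.png').astype(int);m=(im[...,1]>im[...,2]*1.5)&(im[...,1]>im[...,0]*1.25)&(im[...,1]>50)
    c=cv2.connectedComponentsWithStats(m.astype(np.uint8));i=[k for k in range(1,c[0]) if c[2][k,4]>8]
    print(n,[(c[3][k].round(1),c[2][k]) for k in i], proj(n,[[s[0],s[1],s[2]-.0143+.092]]))
"
```

```text
pos [ 0.5552 -0.1618  0.1391] F [-0.6 -0.3 -0.9] w 0.0421 toolz [-0.034 -0.057 -0.998]
yaw -17.6 turn -0.6075725980864881
shift mm in present tool axes [ 16.5 -32.   46.9]
after turn [ 16.9 -31.9  46.9]
scene [(array([358.7, 184.4]), array([352, 178,  14,  13, 130], dtype=int32))] [[356.8 183.2]]
top [] [[373.5 154.8]]
```

Call:
{"op": "carry_out", "data": {
  "series": [
    [[8,-14,0],0],
    [[8,-13,0],0],
    [[0,0,0],0],
    [[0,-1,20],0],
    [[0,-2,20],0],
    [[0,0,0],0]
  ]
}}

```text
clock: 12.63
position: [0.5788, -0.1363, 0.0989]
ee_rot: [0.031, 0.988, -0.152, -0.01]
contact_force: [0.3, -0.1, -0.1]
width: 0.0424
```

```bash
python3 -c "
from h import *
plan([.578,-.141,.05],-17)"
```

```text
pos [ 0.5788 -0.1363  0.0989] F [ 0.3 -0.1 -0.1] w 0.0424 toolz [-0.03  -0.059 -0.998]
yaw -17.5 turn -0.46113018544460616
shift mm in present tool axes [ 1.2  1.6 49.1]
after turn [ 1.2  1.6 49.1]
```

Call:
{"op": "carry_out", "data": {
  "series": [
    [[1,0,16],0],
    [[0,0,16],0],
    [[0,0,14],0],
    [[0,0,0],0]
  ]
}}

```text
clock: 12.97
position: [0.5797, -0.1382, 0.055]
ee_rot: [0.032, 0.988, -0.15, -0.009]
contact_force: [0.1, -0.0, -0.6]
width: 0.0426
```

```bash
python3 -c "
from h import *
plan([.578,-.141,.0275],-17)
snap('scene')
im=cv2.imread('pics/scene_raw.png').astype(int);m=(im[...,1]>im[...,2]*1.5)&(im[...,1]>im[...,0]*1.25)&(im[...,1]>50)
print(np.argwhere(m).mean(0)[::-1]);s=manip.get_state()['position'];print(proj('scene',[[s[0],s[1],s[2]-.0143+.083]]))
"
```

```text
pos [ 0.5797 -0.1382  0.055 ] F [ 0.1 -0.  -0.6] w 0.0426 toolz [-0.027 -0.061 -0.998]
yaw -17.3 turn -0.2565631315068124
shift mm in present tool axes [-0.6  1.3 27.6]
after turn [-0.6  1.3 27.6]
[294.62222222 182.        ]
[[348.3 203.9]]
```

Call:
{"op": "carry_out", "data": {
  "series": [
    [[0,1,14],0],
    [[0,1,9],0],
    [[0,0,0],0]
  ]
}}

```text
clock: 13.27
position: [0.5828, -0.1424, 0.0375]
ee_rot: [0.033, 0.988, -0.149, -0.004]
contact_force: [-0.4, 0.3, -1.1]
width: 0.0427
```

Call:
{"op": "carry_out", "data": {
  "series": [
    [[0,0,3],0],
    [[0,0,0],0]
  ]
}}

```text
clock: 13.43
position: [0.5837, -0.1429, 0.0362]
ee_rot: [0.033, 0.988, -0.149, -0.003]
contact_force: [-0.2, -0.2, -2.0]
width: 0.0426
```

Call:
{"op": "carry_out", "data": {
  "series": [
    [[0,0,3],0],
    [[0,0,0],0]
  ]
}}

```text
clock: 13.6
position: [0.5837, -0.1427, 0.0343]
ee_rot: [0.033, 0.988, -0.149, -0.003]
contact_force: [0.5, 0.0, -0.5]
width: 0.0423
```

Call:
{"op": "carry_out", "data": {
  "series": [
    [[-5,1,2],0],
    [[0,0,2],0],
    [[0,0,0],0]
  ]
}}

```text
clock: 13.85
position: [0.5795, -0.1427, 0.0311]
ee_rot: [0.033, 0.988, -0.149, -0.001]
contact_force: [1.3, -0.2, -1.8]
width: 0.0421
```

Call:
{"op": "carry_out", "data": {
  "series": [
    [[0,0,3],0],
    [[0,0,0],0]
  ]
}}

```text
clock: 14.02
position: [0.5798, -0.1431, 0.0281]
ee_rot: [0.033, 0.988, -0.149, -0.0]
contact_force: [-1.1, 0.4, -0.9]
width: 0.0422
```

```bash
python3 -c "
from h import *
plan([.578,-.141,.0265],-17)"
```

```text
pos [ 0.5798 -0.1431  0.0281] F [-1.1  0.4 -0.9] w 0.0422 toolz [-0.011 -0.066 -0.998]
yaw -17.2 turn -0.1819032271066412
shift mm in present tool axes [-2.3 -1.6  1.5]
after turn [-2.3 -1.6  1.5]
```

Step down in 2–3 mm increments until the force shows contact.

Call:
{"op": "carry_out", "data": {
  "series": [
    [[-1,0,2.5],0],
    [[0,0,0],0]
  ]
}}

```text
clock: 14.18
position: [0.5791, -0.143, 0.0253]
ee_rot: [0.033, 0.988, -0.15, -0.0]
contact_force: [0.5, 0.6, -1.4]
width: 0.0429
```

Call:
{"op": "carry_out", "data": {
  "series": [
    [[0,0,2.5],0]
  ]
}}

```text
clock: 14.27
position: [0.5795, -0.1435, 0.0243]
ee_rot: [0.034, 0.988, -0.149, 0.0]
contact_force: [-5.9, 2.8, 28.6]
width: 0.0424
```

Call:
{"op": "carry_out", "data": {
  "series": [
    [[0,0,-1],0],
    [[0,0,0],0],
    [[0,0,0],0],
    [[0,0,0],0]
  ],
  "fingers": 68
}}

```text
clock: 14.6
position: [0.5799, -0.144, 0.0261]
ee_rot: [0.034, 0.988, -0.149, 0.001]
contact_force: [0.2, -0.1, 0.5]
width: 0.068
```

```bash
python3 -c "
from h import *
plan([.58,-.143,.15],-17)"
```

```text
pos [ 0.5799 -0.144   0.0261] F [ 0.2 -0.1  0.5] w 0.068 toolz [-0.008 -0.068 -0.998]
yaw -17.2 turn -0.16089658903074522
shift mm in present tool axes [   1.3    7.3 -123.7]
after turn [   1.3    7.3 -123.7]
```

Call:
{"op": "carry_out", "data": {
  "series": [
    [[0,2,-25],0],
    [[0,2,-35],0],
    [[0,2,-35],0],
    [[0,1,-30],0],
    [[0,-20,0],0],
    [[0,-35,0],6],
    [[0,-35,0],6],
    [[0,0,0],6],
    [[0,0,0],6],
    [[0,0,0],6]
  ]
}}

```text
clock: 15.43
position: [0.6098, -0.0546, 0.1488]
ee_rot: [0.032, 0.911, -0.411, 0.009]
contact_force: [-0.9, -0.8, -0.6]
width: 0.0679
```

Call:
{"op": "carry_out", "data": {
  "series": [
    [[0,0,0],6],
    [[0,0,0],6],
    [[0,0,0],6],
    [[0,0,0],6],
    [[0,0,0],6],
    [[0,0,0],0]
  ],
  "fingers": 0
}}

```text
clock: 15.93
position: [0.6091, -0.0533, 0.1464]
ee_rot: [0.03, 0.765, -0.643, 0.016]
contact_force: [0.4, -0.6, -0.2]
width: 0.0
```

```bash
python3 -c "
from h import *
plan([.630,.015,.12],-77)
snap('scene');snap('top')
print(proj('scene',[[.578,-.141,.104],[.578,-.141,.095]]),proj('top',[[.578,-.141,.104]]))
for n in('scene','top'):
    im=cv2.imread(f'pics/{n}_raw.png').astype(int);m=(im[...,1]>im[...,2]*1.5)&(im[...,1]>im[...,0]*1.25)&(im[...,1]>50)
    c=cv2.connectedComponentsWithStats(m.astype(np.uint8))
    for k in range(1,c[0]):
        if c[2][k,4]>8: print(n,c[3][k].round(1),c[2][k], back(n,*c[3][k],.104 if n=='top' else .097))
a=cv2.imread('pics/scene_raw.png')[160:250,270:360];b=cv2.imread('pics/top_raw.png')[110:200,290:380]
cv2.imwrite('pics/p12.png',cv2.resize(np.hstack([a,b]),(800,400),interpolation=cv2.INTER_CUBIC))
"
```

```text
pos [ 0.6091 -0.0533  0.1464] F [ 0.4 -0.6 -0.2] w 0.0 toolz [-0.015 -0.066 -0.998]
yaw -80.1 turn -3.106444980651375
shift mm in present tool axes [-65.2 -32.9  21.6]
after turn [-63.3 -36.4  21.6]
[[347.4 211.2]
 [347.  213.8]] [[350.1 155. ]]
scene [347.1 213.8] [342 209  12  11 113] [ 0.5764 -0.1422  0.097 ]
top [349.4 155.8] [344 150  12  13 118] [ 0.5761 -0.1393  0.104 ]
```

Both cameras put the cap at (0.576, −0.141, 0.104): the bottle stands upright in the cradle about 5 mm out, within tolerance. On to the key.

Call:
{"op": "carry_out", "data": {
  "series": [
    [[-22,-11,0],0],
    [[-22,-11,0],0],
    [[-21,-11,0],0],
    [[0,0,0],0],
    [[0,-1,30],0],
    [[0,-1,25],0],
    [[0,0,0],0]
  ]
}}

```text
clock: 16.62
position: [0.6342, 0.0143, 0.0867]
ee_rot: [0.029, 0.771, -0.636, 0.018]
contact_force: [-0.8, 0.3, -0.9]
width: -0.0001
```

```bash
python3 -c "
from h import *
plan([.630,.015,.04],-80)"
```

```text
pos [0.6342 0.0143 0.0867] F [-0.8  0.3 -0.9] w -0.0001 toolz [-0.009 -0.067 -0.998]
yaw -78.9 turn 1.0599043022898371
shift mm in present tool axes [-4.5  2.9 46.6]
after turn [-4.5  3.  46.6]
```

Call:
{"op": "carry_out", "data": {
  "series": [
    [[-2,3,20],0],
    [[-2,0,20],0],
    [[0,0,10],0],
    [[0,0,0],0]
  ]
}}

```text
clock: 16.95
position: [0.631, 0.0124, 0.0377]
ee_rot: [0.029, 0.773, -0.634, 0.019]
contact_force: [-0.2, -0.4, -0.3]
width: 0.0001
```

```bash
python3 -c "
from h import *
plan([.630,.015,.010],-80)"
```

```text
pos [0.631  0.0124 0.0377] F [-0.2 -0.4 -0.3] w 0.0001 toolz [-0.007 -0.069 -0.998]
yaw -78.7 turn 1.347314859870437
shift mm in present tool axes [-4.6 -0.1 27.4]
after turn [-4.6  0.  27.4]
```

Call:
{"op": "carry_out", "data": {
  "series": [
    [[-3,0,8],0],
    [[-1,0,8],0],
    [[0,0,0],0]
  ]
}}

```text
clock: 17.2
position: [0.6322, 0.0144, 0.0232]
ee_rot: [0.028, 0.773, -0.633, 0.021]
contact_force: [-0.4, -0.3, -0.4]
width: 0.0005
```

Call:
{"op": "carry_out", "data": {
  "series": [
    [[0,0,5],0],
    [[0,0,3],0]
  ]
}}

```text
clock: 17.37
position: [0.6337, 0.0139, 0.0164]
ee_rot: [0.027, 0.773, -0.633, 0.022]
contact_force: [-0.5, 0.6, 0.5]
width: -0.0004
```

Call:
{"op": "carry_out", "data": {
  "series": [
    [[0,-2,3],0],
    [[0,0,3],0]
  ]
}}

```text
clock: 17.53
position: [0.6367, 0.014, 0.0112]
ee_rot: [0.026, 0.773, -0.633, 0.023]
contact_force: [-2.1, 1.3, 7.7]
width: -0.0001
```

Call:
{"op": "carry_out", "data": {
  "series": [
    [[0,0,3],0],
    [[0,0,0],0]
  ]
}}

```text
clock: 17.7
position: [0.6366, 0.0141, 0.0092]
ee_rot: [0.026, 0.773, -0.633, 0.023]
contact_force: [-0.7, 0.5, 0.3]
width: 0.0
```

```bash
python3 -c "
from h import *
plan([.630,.015,.010],-80)
snap('top')
im=cv2.imread('pics/top_raw.png');ps=np.array([[.663-.165*np.cos(q),-.1165+.165*np.sin(q),.109] for q in (.9,.5,.15)])
print([(p,im[int(round(p[1])),int(round(p[0]))]) for p in proj('top',ps)])"
```

```text
pos [0.6366 0.0141 0.0092] F [-0.7  0.5  0.3] w 0.0 toolz [ 0.003 -0.069 -0.998]
yaw -78.6 turn 1.3607692282239583
shift mm in present tool axes [-2.1  6.3 -0.9]
after turn [-2.   6.4 -0.9]
[(array([285.3, 163.6]), array([ 94, 110, 117], dtype=uint8)), (array([307.5, 181. ]), array([ 92, 109, 116], dtype=uint8)), (array([331.2, 188.2]), array([122, 123, 121], dtype=uint8))]
```

Call:
{"op": "carry_out", "data": {
  "series": [
    [[0,0,0],0],
    [[0,0,0],0],
    [[0,0,0],0],
    [[0,0,0],0],
    [[0,0,0],0],
    [[0,0,0],0],
    [[0,0,0],0],
    [[0,0,0],0],
    [[0,0,0],0],
    [[0,0,0],0]
  ]
}}

```text
clock: 18.58
position: [0.6377, 0.0139, 0.009]
ee_rot: [0.025, 0.773, -0.633, 0.024]
contact_force: [-0.4, 0.1, 0.1]
width: -0.0004
```

Call:
{"op": "carry_out", "data": {
  "series": [
    [[0,0,-20],0],
    [[0,0,-30],0],
    [[0,0,-35],0],
    [[0,0,-35],0],
    [[-30,0,0],0],
    [[-30,0,0],0],
    [[-30,0,0],0],
    [[-30,0,0],0],
    [[0,0,0],0]
  ]
}}

```text
clock: 19.33
position: [0.6141, 0.1421, 0.1264]
ee_rot: [0.024, 0.771, -0.636, 0.024]
contact_force: [1.1, 0.3, 1.3]
width: 0.0004
```

```bash
python3 -c "
from h import *
plan([.630,.1,.13],-80)
snap('scene');snap('top')
a=cv2.imread('pics/scene_raw.png')[160:250,270:360];b=cv2.imread('pics/top_raw.png')[110:200,290:380]
cv2.imwrite('pics/p12.png',cv2.resize(np.hstack([a,b]),(800,400),interpolation=cv2.INTER_CUBIC))
for n in('scene','top'):
    im=cv2.imread(f'pics/{n}_raw.png').astype(int);m=(im[...,1]>im[...,2]*1.5)&(im[...,1]>im[...,0]*1.25)&(im[...,1]>50)
    c=cv2.connectedComponentsWithStats(m.astype(np.uint8))
    for k in range(1,c[0]):
        if c[2][k,4]>8: print(n,c[3][k].round(1),c[2][k], back(n,*c[3][k],.104 if n=='top' else .097))
"
```

```text
pos [0.6141 0.1421 0.1264] F [1.1 0.3 1.3] w 0.0004 toolz [ 0.006 -0.068 -0.998]
yaw -79.0 turn 0.988696849931415
shift mm in present tool axes [44.5 -7.6 -0.6]
after turn [44.3 -8.3 -0.6]
scene [ 92.3 105.6] [ 89 103   7   6  30] [0.4809 0.9425 0.097 ]
scene [347.1 213.7] [342 208  12  12 115] [ 0.5764 -0.142   0.097 ]
top [349.5 155.6] [343 150  13  12 116] [ 0.5766 -0.1394  0.104 ]
```

View pics/p12.png

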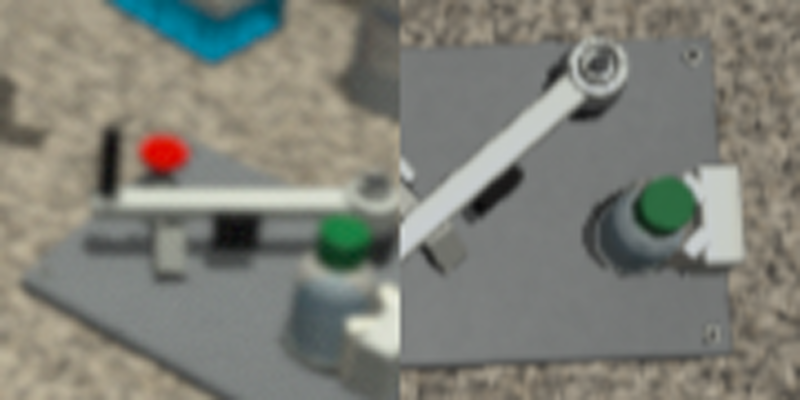

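The arm is still cocked (picture 12, bar at (520,150)), and the bottle stands well at (665,205). The key was not pressed far enough, so I'll press again, more centred and deeper.

Call:
{"op": "carry_out", "data": {
  "series": [
    [[30,0,0],0],
    [[30,0,0],0],
    [[30,-5,0],0],
    [[30,-5,0],0],
    [[4,0,0],0],
    [[0,0,30],0],
    [[0,0,30],0],
    [[0,0,20],0],
    [[0,0,0],0]
  ]
}}

```text
clock: 20.18
position: [0.6535, -0.0056, 0.0554]
ee_rot: [0.026, 0.768, -0.639, 0.03]
contact_force: [-1.4, 0.3, 0.4]
width: 0.0002
```

```bash
cat >> h.py <<'E'
def barcheck():
    snap('top');im=cv2.imread('pics/top_raw.png')
    for q in(.9,.15):
        ps=[[.663-r*np.cos(q),-.1165+r*np.sin(q),.058] for r in(.04,.06,.08)]
        print('bar q',q,[int(im[int(round(v)),int(round(u))].mean()) for u,v in proj('top',ps)])
E
python3 -c "
from h import *
plan([.630,.0155,.010],-80);barcheck()
im=cv2.imread('pics/top_raw.png').astype(int);m=(im[...,2]>150)&(im[...,1]<70);m[:,:250]=0;m[:110]=0
v,u=np.argwhere(m).mean(0);print(m.sum(),u,v,back('top',u,v,.05))
im=cv2.imread('pics/scene_raw.png').astype(int);m=(im[...,2]>150)&(im[...,1]<70);m[:150]=0;m[:,:250]=0
v,u=np.argwhere(m).mean(0);print('scene key unobstructed',m.sum(),u,v,back('scene',u,v,.05))
"
```

```text
pos [ 0.6535 -0.0056  0.0554] F [-1.4  0.3  0.4] w 0.0002 toolz [ 0.012 -0.079 -0.997]
yaw -79.5 turn 0.48889706800869703
shift mm in present tool axes [-28.5  19.2  43.3]
after turn [-28.3  19.4  43.3]
bar q 0.9 [122, 192, 134]
bar q 0.15 [118, 114, 83]
0 nan nan [nan nan nan]
scene key unobstructed 54 306.35185185185185 194.05555555555554 [0.6237 0.014  0.05  ]<string>:5: RuntimeWarning: Mean of empty slice.
  ret = um.true_divide(
```

Call:
{"op": "carry_out", "data": {
  "series": [
    [[-13,10,0],0],
    [[-13,11,0],0],
    [[0,0,0],0],
    [[0,2,15],0],
    [[0,0,0],0]
  ]
}}

```text
clock: 20.65
position: [0.632, 0.0122, 0.0462]
ee_rot: [0.023, 0.767, -0.64, 0.035]
contact_force: [-1.5, -0.5, 0.3]
width: -0.0001
```

```bash
python3 -c "
from h import *
plan([.629,.014,.010],-80)"
```

```text
pos [0.632  0.0122 0.0462] F [-1.5 -0.5  0.3] w -0.0001 toolz [ 0.025 -0.081 -0.996]
yaw -79.7 turn 0.3252672701746633
shift mm in present tool axes [-5.4  2.9 35.9]
after turn [-5.3  3.  35.9]
```

Call:
{"op": "carry_out", "data": {
  "series": [
    [[-3,3,10],0],
    [[-2,1,10],0],
    [[-1,1,5],0],
    [[0,0,0],0]
  ]
}}

```text
clock: 20.98
position: [0.6312, 0.0142, 0.0231]
ee_rot: [0.021, 0.767, -0.64, 0.039]
contact_force: [-0.8, -0.2, -0.0]
width: 0.0002
```

Call:
{"op": "carry_out", "data": {
  "series": [
    [[-1,2,8],0]
  ]
}}

```text
clock: 21.07
position: [0.6313, 0.014, 0.016]
ee_rot: [0.02, 0.767, -0.64, 0.041]
contact_force: [1.0, -0.3, 0.1]
width: -0.0003
```

Call:
{"op": "carry_out", "data": {
  "series": [
    [[0,1,7],0]
  ]
}}

```text
clock: 21.15
position: [0.6303, 0.0133, 0.0083]
ee_rot: [0.02, 0.767, -0.64, 0.041]
contact_force: [-0.5, -0.7, -0.5]
width: -0.0001
```

Call:
{"op": "carry_out", "data": {
  "series": [
    [[0,1,7],0]
  ]
}}

```text
clock: 21.23
position: [0.6304, 0.0128, 0.0011]
ee_rot: [0.019, 0.767, -0.64, 0.041]
contact_force: [2.9, 4.6, 13.8]
width: -0.0002
```

Call:
{"op": "carry_out", "data": {
  "series": [
    [[0,0,4],0]
  ]
}}

```text
clock: 21.32
position: [0.6318, 0.0132, -0.0005]
ee_rot: [0.018, 0.767, -0.64, 0.042]
contact_force: [-10.0, 6.0, 40.3]
width: -0.0002
```

```bash
python3 -c "
from h import *
barcheck();plan([.629,.014,0],-80)"
```

```text
bar q 0.9 [75, 127, 90]
bar q 0.15 [125, 125, 124]
pos [6.314e-01 1.310e-02 2.000e-04] F [-8.3  3.1 25.6] w 0.0002 toolz [ 0.041 -0.081 -0.996]
yaw -79.8 turn 0.19942092976833692
shift mm in present tool axes [-1.3  2.2  0.1]
after turn [-1.3  2.2  0.1]
```

Call:
{"op": "carry_out", "data": {
  "series": [
    [[0,0,-1],0],
    [[0,0,0],0],
    [[0,0,0],0],
    [[0,0,0],0],
    [[0,0,0],0],
    [[0,0,0],0]
  ]
}}

```text
clock: 21.87
position: [0.631, 0.013, 0.0033]
ee_rot: [0.018, 0.767, -0.64, 0.042]
contact_force: [-0.5, 1.5, 2.8]
width: -0.0002
```

```bash
python3 -c "
from h import *
barcheck();plan([.629,.014,0],-80);snap('scene')
im=cv2.imread('pics/scene_raw.png')
for q in(.9,.15): print(q,[im[int(round(v)),int(round(u))] for u,v in proj('scene',[[.663-r*np.cos(q),-.1165+r*np.sin(q),.058] for r in (.06,.1,.14)])])"
```

```text
bar q 0.9 [126, 128, 90]
bar q 0.15 [206, 207, 206]
pos [0.631  0.013  0.0032] F [-0.2  0.3  2.6] w -0.0002 toolz [ 0.042 -0.081 -0.996]
yaw -79.8 turn 0.20158299711151528
shift mm in present tool axes [-1.6  1.8  3.1]
after turn [-1.6  1.9  3.1]
0.9 [array([137, 139, 135], dtype=uint8), array([114, 117, 112], dtype=uint8), array([142, 151, 147], dtype=uint8)]
0.15 [array([208, 222, 216], dtype=uint8), array([213, 224, 221], dtype=uint8), array([207, 220, 216], dtype=uint8)]
```

The arm now lies at q≈0.15 (white bar there in both cameras), so it has shut. I'll retreat up and do final checks.

Call:
{"op": "carry_out", "data": {
  "series": [
    [[0,0,-20],0],
    [[0,0,-35],0],
    [[0,0,-35],0],
    [[0,0,-35],0],
    [[-30,0,0],0],
    [[-30,0,0],0],
    [[-30,0,0],0],
    [[0,0,0],0],
    [[0,0,0],0],
    [[0,0,0],0]
  ]
}}

```text
clock: 22.8
position: [0.6093, 0.1126, 0.1186]
ee_rot: [0.02, 0.766, -0.641, 0.04]
contact_force: [-0.5, -0.3, -0.0]
width: -0.0002
```

```bash
python3 -c "
from h import *
plan([.629,.1,.13],-80);barcheck();snap('scene')
for n in('scene','top'):
    im=cv2.imread(f'pics/{n}_raw.png').astype(int);m=(im[...,1]>im[...,2]*1.5)&(im[...,1]>im[...,0]*1.25)&(im[...,1]>50)
    c=cv2.connectedComponentsWithStats(m.astype(np.uint8))
    for k in range(1,c[0]):
        if c[2][k,4]>8 and c[3][k][0]>250: print('green',n,c[3][k].round(1),c[2][k], back(n,*c[3][k],.104 if n=='top' else .097))
    b,g,r=im[...,0],im[...,1],im[...,2];m=(r>120)&(g<60)&(b<60)
    c=cv2.connectedComponentsWithStats(m.astype(np.uint8))
    print('red',n,[c[3][k].round(1).tolist() for k in range(1,c[0]) if c[2][k,4]>8])
im=cv2.imread('pics/top_raw.png');o=im.astype(int)
for q in (.05,.1,.15,.2,.25): print(q,[int(im[int(round(v)),int(round(u))].mean()) for u,v in proj('top',[[.663-r*np.cos(q),-.1165+r*np.sin(q),.058] for r in(.04,.09,.14)])])
d=cv2.imread('pics/top_raw.png');print('dark cap px, purple px:',d[210,133],d[235,170],d[247,222])
"
```

```text
pos [0.6093 0.1126 0.1186] F [-0.5 -0.3 -0. ] w -0.0002 toolz [ 0.035 -0.083 -0.996]
yaw -79.9 turn 0.08671339478439677
shift mm in present tool axes [ 16.8 -17.4  -9.7]
after turn [ 16.7 -17.4  -9.7]
bar q 0.9 [121, 121, 120]
bar q 0.15 [198, 199, 199]
green scene [347.4 214.1] [342 209  12  11 104] [ 0.5756 -0.1434  0.097 ]
red scene [[368.2, 133.6], [231.6, 147.4], [306.5, 193.0]]
green top [349.8 155.6] [344 150  13  13 116] [ 0.5765 -0.1403  0.104 ]
red top [[307.2, 34.8], [279.6, 139.9], [159.1, 143.3]]
0.05 [191, 26, 121]
0.1 [198, 125, 119]
0.15 [198, 199, 197]
0.2 [198, 200, 201]
0.25 [199, 197, 170]
dark cap px, purple px: [30 32 47] [120  52 101] [104 122 130]
```

```bash
python3 -c "
from h import *
im=cv2.imread('pics/top_raw.png')
h=cv2.cvtColor(im,cv2.COLOR_BGR2GRAY)
def line(qc,rs):
    out=[]
    for r in rs:
        qs=np.arange(qc-.15,qc+.15,.005)
        p=proj('top',[[.663-r*np.cos(q),-.1165+r*np.sin(q),.058] for q in qs]).astype(np.float32)
        v=cv2.remap(h,p[:,0].reshape(1,-1),p[:,1].reshape(1,-1),cv2.INTER_LINEAR)[0]
        w=v>165;out.append((r,qs[w].mean().round(3),w.sum()*.005*r))
    return out
print(line(.17,[.06,.08,.1,.12,.14]))
print([p for p in proj('top',[[.663-.165*np.cos(q),-.1165+.165*np.sin(q),.109] for q in(.1,.15,.2)])])
s=cv2.imread('pics/scene_raw.png').astype(int);m=(s[...,0]>s[...,1]*1.6)&(s[...,2]>s[...,1]*1.3)
c=cv2.connectedComponentsWithStats(m.astype(np.uint8));print('purple',[(c[3][k].round(1).tolist(),c[2][k].tolist()) for k in range(1,c[0]) if c[2][k,4]>20])
"
```

```text
[(0.06, np.float64(0.195), np.float64(0.0147)), (0.08, np.float64(0.198), np.float64(0.0144)), (0.1, np.float64(0.195), np.float64(0.014499999999999999)), (0.12, np.float64(0.19), np.float64(0.015)), (0.14, np.float64(0.19), np.float64(0.014700000000000001))]
[array([334.8, 188.6]), array([331.2, 188.2]), array([327.7, 187.7])]
purple [([186.5, 191.2], [180, 175, 15, 32, 357]), ([206.9, 218.3], [199, 202, 16, 32, 391])]
```

```bash
python3 -c "
from h import *
h=cv2.cvtColor(cv2.imread('pics/p2.png'),cv2.COLOR_BGR2GRAY)
for r in[.06,.08,.1,.12,.14]:
    qs=np.arange(-.15,.15,.005)
    p=((proj('top',[[.663-r*np.cos(q),-.1165+r*np.sin(q),.058] for q in qs])-[120,105]+.5)*3-.5).astype(np.float32)
    v=cv2.remap(h,p[:,0].reshape(1,-1),p[:,1].reshape(1,-1),cv2.INTER_LINEAR)[0];w=v>165;print(r,qs[w].mean())
snap('top');snap('scene')
for n in('scene','top'):
    im=cv2.imread(f'pics/{n}_raw.png').astype(int);m=(im[...,1]>im[...,2]*1.5)&(im[...,1]>im[...,0]*1.25)&(im[...,1]>50);m[:,:250]=0
    print(n,np.argwhere(m).mean(0)[::-1])
"
```

```text
0.06 -0.0024999999999998634
0.08 -0.0024999999999998634
0.1 -0.0074999999999998705
0.12 -0.007499999999999868
0.14 -0.00749999999999987
scene [347.46153846 214.14423077]
top [349.84482759 155.63793103]
```

Arm angle reads about 0.20 (expected about 0.15), and the cap is 4–5 mm short of home. The bottle is clamped but not fully seated, so I'll give the arm a gentle nudge on its post to seat it.

Call:
{"op": "carry_out", "data": {
  "series": [
    [[20,20,0],0],
    [[27,27,0],0],
    [[27,27,0],0],
    [[27,27,0],0],
    [[25,27,0],0],
    [[0,0,0],0]
  ]
}}

```text
clock: 23.5
position: [0.5037, -0.0427, 0.1251]
ee_rot: [0.021, 0.765, -0.642, 0.041]
contact_force: [-0.4, 0.3, -0.3]
width: 0.0002
```

```bash
python3 -c "
from h import *
plan([.501,-.045,.052],-80)"
```

```text
pos [ 0.5037 -0.0427  0.1251] F [-0.4  0.3 -0.3] w 0.0002 toolz [ 0.036 -0.084 -0.996]
yaw -80.1 turn -0.06676561408254145
shift mm in present tool axes [-4.7  4.5 72.9]
after turn [-4.7  4.5 72.9]
```

Call:
{"op": "carry_out", "data": {
  "series": [
    [[-2,2,30],0],
    [[-2,2,25],0],
    [[-1,1,15],0],
    [[0,0,0],0]
  ]
}}

```text
clock: 23.83
position: [0.5018, -0.0508, 0.056]
ee_rot: [0.019, 0.761, -0.647, 0.045]
contact_force: [-0.5, -0.0, 0.2]
width: -0.0005
```

Call:
{"op": "carry_out", "data": {
  "series": [
    [[5,0,0],0],
    [[3,0,0],0]
  ]
}}

```text
clock: 24.0
position: [0.5032, -0.0594, 0.0568]
ee_rot: [0.019, 0.761, -0.647, 0.044]
contact_force: [0.7, -0.8, 0.4]
width: 0.0001
```

Call:
{"op": "carry_out", "data": {
  "series": [
    [[3,0,0],0],
    [[3,0,0],0]
  ]
}}

```text
clock: 24.17
position: [0.5063, -0.0665, 0.0592]
ee_rot: [0.018, 0.761, -0.647, 0.046]
contact_force: [-0.3, 0.4, 0.8]
width: 0.0001
```

Call:
{"op": "carry_out", "data": {
  "series": [
    [[3,0,0],0],
    [[3,0,0],0]
  ]
}}

```text
clock: 24.33
position: [0.5083, -0.0718, 0.0611]
ee_rot: [0.017, 0.76, -0.648, 0.046]
contact_force: [-1.5, 8.5, -2.3]
width: 0.0
```

Call:
{"op": "carry_out", "data": {
  "series": [
    [[3,1,1],0]
  ]
}}

```text
clock: 24.42
position: [0.5082, -0.0721, 0.0605]
ee_rot: [0.014, 0.759, -0.649, 0.044]
contact_force: [1.6, 14.7, 2.9]
width: -0.0001
```

Call:
{"op": "carry_out", "data": {
  "series": [
    [[3,1,1],0]
  ]
}}

```text
clock: 24.5
position: [0.5083, -0.0717, 0.0602]
ee_rot: [0.011, 0.758, -0.65, 0.043]
contact_force: [0.9, 13.1, 5.7]
width: -0.0001
```

Call:
{"op": "carry_out", "data": {
  "series": [
    [[3,1,1],0]
  ]
}}

```text
clock: 24.58
position: [0.5085, -0.0712, 0.0602]
ee_rot: [0.007, 0.758, -0.651, 0.041]
contact_force: [-0.3, 12.5, 5.9]
width: -0.0002
```

A 15 N push on the post moved nothing, so the bottle is firmly seated against the V and the offset is measurement bias. I'll back off, check and hand in.

Call:
{"op": "carry_out", "data": {
  "series": [
    [[-10,0,0],0],
    [[-15,0,0],0],
    [[-10,0,-20],0],
    [[0,0,-35],0],
    [[0,0,-35],0],
    [[0,0,-10],0],
    [[-25,0,0],0],
    [[0,0,0],0],
    [[0,0,0],0],
    [[0,0,0],0]
  ]
}}

```text
clock: 25.42
position: [0.4953, -0.0025, 0.1638]
ee_rot: [0.007, 0.758, -0.65, 0.046]
contact_force: [-0.4, 0.8, 0.4]
width: 0.0001
```

```bash
python3 -c "
from h import *
plan([.5,0,.15],-80);barcheck();snap('scene')
im=cv2.imread('pics/top_raw.png')
for q in (.1,.15,.2,.25): print(q,[int(im[int(round(v)),int(round(u))].mean()) for u,v in proj('top',[[.663-r*np.cos(q),-.1165+r*np.sin(q),.058] for r in(.04,.09,.14)])])
for n in('scene','top'):
    im=cv2.imread(f'pics/{n}_raw.png').astype(int);m=(im[...,1]>im[...,2]*1.5)&(im[...,1]>im[...,0]*1.25)&(im[...,1]>50);m[:,:250]=0
    u,v=np.argwhere(m).mean(0)[::-1];print(n,u,v,m.sum(),back(n,u,v,.104 if n=='top' else .097))
    b,g,r=im[...,0],im[...,1],im[...,2];m=(r>120)&(g<60)&(b<60);c=cv2.connectedComponentsWithStats(m.astype(np.uint8))
    print('red',[c[3][k].round(1).tolist() for k in range(1,c[0]) if c[2][k,4]>8])
"
```

```text
pos [ 0.4953 -0.0025  0.1638] F [-0.4  0.8  0.4] w 0.0001 toolz [ 0.06  -0.07  -0.996]
yaw -81.4 turn -1.3617521761048863
shift mm in present tool axes [-2.8 -4.4 13.9]
after turn [-2.7 -4.4 13.9]
bar q 0.9 [96, 115, 127]
bar q 0.15 [116, 130, 141]
0.1 [116, 148, 120]
0.15 [116, 148, 120]
0.2 [116, 146, 122]
0.25 [117, 147, 121]
scene 347.49514563106794 214.11650485436894 103 [ 0.5758 -0.1436  0.097 ]
red [[368.2, 133.6], [231.5, 147.5], [306.5, 193.0]]
top nan nan 0 [nan nan nan]
red [[307.2, 34.8], [159.1, 143.3]]<string>:8: RuntimeWarning: Mean of empty slice.
  ret = um.true_divide(
```

```bash
python3 -c "
from rig import manip
print(manip.sign_off())"
```

```text
the job is handed in; nothing more can be done
None
```

The green-capped bottle is clamped upright in the V. I handed the job in at about 25 s with the robot clear of everything.

**What I did:** I swung the arm back by its post until the catch held it. I then stood the bottle in the cradle, let go and withdrew. Last, I pressed the red key and the arm swung shut.

**Trouble on the way:**
- **Fingertip height:** the fingertips sat about 30 mm higher than the reported TCP height. My first try at gripping the post closed on nothing, and the first key press was too shallow to release the arm. Both worked on the second try.
- **Key force:** the second key press peaked at about 40 N on the fingertips for a moment, right at the stated limit. That limit is for the arm and the gripper's body.
- **Tool tilt:** the tool drifted to about 5° of tilt during the job. The bottle still ended upright.

**Last checks:**
- **Bottle and arm:** before the last nudge, both cameras showed the cap upright in the cradle and the bar shut against the bottle. Afterwards the scene camera showed the cap in the same place; the top camera was blocked by the robot.
- **Other bottles:** the red-capped bottle is at its starting pixel position. I didn't measure the dark bottle's position again; its cap pixel was still dark near the end.
- **One disagreement:** I measured an arm angle of about 0.20 rad, not the expected 0.15, and the cap 2–5 mm short of home. Pushing the post with about 15 N moved nothing, so I took the bottle as firmly seated, though it may be a few millimetres out.

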